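# Catch a crate of machined parts on the gravity roller lane

## Robot

A 6-joint arm with a two-finger parallel gripper is mounted at the origin on the work surface. World frame = base frame: x ahead of the robot, y to its left, z up, the work surface at z = 0. Lengths are in m, angles in rad, forces in N, time in s.
With the tool pointing down it reaches from about 0.35 to 0.975 m from the base axis. Payload 4.9 kg.
Tool frame: the origin (TCP) lies midway between the tips of the shut fingers; the grasp point (between the pads) lies 19 mm behind it; z points along the fingers, y is the direction in which the jaws open and shut (so a half turn about z gives the same grasp; the last joint's range is limited). The gripper opens to 85 mm and grips with 20 to 120 N. Pads are 22 mm wide; open, the fingers measure 114 mm over their backs; the gripper's body (76 mm by 85 mm) begins 54 mm behind the grasp point. The pads swing forward as they close: fully open they stand 13 mm farther back than shut.
Start: joints at [1.011, 0.053, 1.613, -0, 1.476, -0.119], TCP at [0.267, 0.565, 0.231] pointing down, gripper open.
Joint ranges: [-3.01, 3.01], [-1.01, 2.22], [0.06, 2.58], [-1.02, 4.17], [0.09, 2.62], [-3.14, 3.14]. Speed limits (rad/s): [2.57, 2.57, 3.14, 3.14, 3.14, 3.14].

## Interface

Orientations are given as a unit quaternion [w, x, y, z].
In Python, from plant import state, grab_frame, camera_params, job_done, boxes_of gives the robot as it stands.
- The arm moves only by the tool step_arm, never from a script. Its argument "steps" is a list of rows, each a list of 4 numbers: the shift along the tool's x, y, z in mm, then the turn about the tool's z in degrees. A call has 1 to 8 rows; each row shifts and turns the pose as measured when the row begins, along the tool's axes as they then stand; what a row does not reach is not made up. A row lasts 1/10 s, in which the tool goes at most 50 mm and 8.59 degrees, less where a joint would pass 70% of its speed; a pose out of reach is approached as far as the arm can. A call is refused whole if a number of a shift passes 50 or a number of a turn 8.59, either way. A call with a gripper value outside its range is refused whole. "claw" is the opening in per cent of the stroke, from 0 (shut) to 100 (fully open), set as the call begins (left out, the last holds). The fingers move at their own pace and stop on an object; the grip force is fixed at half the most. Time passes only in rows, so rows that do not move let the fingers close. It gives the time, the measured TCP pose, the force and the opening at its end, in the units of the state.
- state(): the state, without advancing time (a new reading comes with each control period).
- grab_frame(name): name is "side" or "top" or "wrist"; returns (picture, depth): 420x560x3 uint8, red, green, blue; 420x560 float32, m along the optical axis (not along the pixel's ray), 0 where there is no reading.
- camera_params(name): a dict with "mtx" (3x3 intrinsics, pixels), "extrinsics" (4x4, takes a point from camera to world coordinates); the wrist camera has in their place "T_tool_cam" (4x4, takes a point from camera to tool coordinates, whose origin is the TCP and whose axes are the flange's). Camera axes: x right, y down, z forward; pixel columns grow to the right and rows downward; lengths in m; the calibration is good to about 2 mm. A picture is of the moment at which its call begins: read the wrist's pose just before it. camera_params takes no time and is no camera call.
- job_done(): hands the job in, once; it reports no verdict.
Trained networks look in the newest picture that a camera, given by its name, has taken for a name from the list of things; names that differ only in an ending like _2 or _b are one class to them, and where a whole thing is asked for, a point or a joint stands for the part that bears it (a point fixed in the world has none). Each returns a list of dicts, best first, with "p" (0 to 1); they miss things now and then, are a little off and sometimes report something else, mostly with a low value. They report only what shows in the picture. A call takes as long as a camera call. They do not tell look-alikes from the thing itself.
- boxes_of(camera, label): "box" ([left, top, width, height] in pixels, round what is visible of it).
The state is a dict: "time": time; "joint_pos": joint angles; "joint_vel": joint speeds; "joint_efforts": joint torques, N m; "tool_pos": TCP position; "tool_rot": TCP orientation; "contact_force": force on the tool from outside, world axes, zero at the start; "ft_torque": the same for the moment, N m; "gripper_width": opening from 0.0 (shut) to 1.0 (fully open).
Only numpy, scipy, OpenCV 4.12 (cv2) and the standard library are available. Lean on these libraries where they do the work, as an engineer would, in place of code of your own. Each camera call takes 0.05 s, during which the arm holds its last target. There are 200 camera calls.

## Task

Push the red-knobbed release lever of the roller lane all the way down, so that the blue crate of machined parts rolls off down the lane. Catch the rolling crate gently with closed fingers held in front of its leading wall, giving way with it so that it is not jolted, and bring it to a standstill for a good second while still well clear of the end stop. Then ease it slowly down until it rests against the end stop and take the hand away, without toppling the shafts and the casting that stand loose in it or disturbing the other things on the bench.

Things in the scene. Friction and masses are not known exactly. Their poses are not given: they have to be found in the camera images.
- lane: Gravity roller lane fixed on the bench: aluminium side plates, free steel rollers (50 mm diameter), 720 mm long, 196 mm wide. Origin on the bench, on the lane's centreline. Its z is up; its +y is the level direction down the lane; -x is its lever side, facing the robot. Rollers fall 0.070 rad (4 degrees) towards +y. Side plates rise 12 mm above the roller tops, 82 to 90 mm off the centreline.
- lane_mid (a point): Point on the centreline at roller-top height, 105 mm above the lane's origin (axes as the lane's). Roller tops lie 70 mm lower per metre of +y. Let go, the crate runs up to 0.2 to 0.33 m/s (time constant about 0.4 s, faster when heavier), covering 0.44 m to the end stop in about 2 s.
- lane_end (a point): The end stop: a steel lip across the low end, only 25 mm above the rollers, so fingers held higher can pass over it; the space beyond is free. The point is on its uphill face, on the centreline, 12 mm above the roller tops (axes as the lane's). The crate is home when point crate_front is here.
- release (a joint): Angle (rad) of the release rod, 0 to 1.4. At 0 the yellow stop arm on its upper part lies across the lane before the crate and the lever at its lower end points up and away from the lane at 45 degrees. Pushing the lever down swings the arm up: the crate goes at about 1.0 to 1.3; at 1.4 the lever points 35 degrees below level. Friction (0.12 Nm) keeps it where left. Starts at 0 to 0.2.
- lever_axis (a point): Point on the axis of the release rod (12 mm round, along the lane's y, 112 mm to the -x side of the centreline, 30 mm above the roller tops) where the lever is fixed. Axes as the lane's. The lever is a 12 mm round bar swinging in the lane's x-z plane on the -x side; a fingertip pushing straight down 50 mm out (-x) from here until the tip is 30 mm below this point moves it fully.
- lever_ball (a point): Centre of the lever's red ball knob (28 mm diameter), 94 mm from the rod's axis. Axes turn with the rod.
- crate: Blue crate 150 mm wide (x), 200 mm long (y), 110 mm high, on the rollers. Origin at the centre of its underside, z up off the rollers, +y down the lane: the front wall is its face at y = +100 mm, flat from 10 to 110 mm height. Mass nominally 0.5 kg (0.6 to 1.6 times that) plus 0.55 kg of parts. It starts at rest against the stop arm. Holding it takes about 1 N.
- crate_front (a point): Point on the outer face of the crate's front wall, in the middle, 12 mm above the crate's underside (axes as the crate's).
- casting0: Aluminium pump casting, round, 60 mm flange, 52 mm high, 0.15 kg, standing loose in a rear compartment of the crate. Origin at the centre of its underside, z up.
- shaft0: Turned pump shaft standing loose on end in a front compartment of the crate: 28 mm foot, 34 mm body, 100 mm high, 0.2 kg. Origin at the centre of its underside, z up. It topples if it leans more than about 0.26 rad, which happens when the crate is slowed harder than about 1.8 m/s2 or its speed is checked by more than about 0.15 m/s at once.
- shaft1: Like shaft0, in the other front compartment.
- sample: Bystander: a casting like the one in the crate, standing on the bench. Origin at the centre of its underside.
- ring_gauge: Bystander: steel ring gauge, 72 mm diameter, 22 mm high, lying on the bench. Origin at the centre of its underside.
- cleaner: Bystander: white bottle, 60 mm diameter, 170 mm high. Origin at the centre of its underside.
- gauge_case: Bystander: black case 90 x 140 x 35 mm. Origin at the centre of its underside.
- paste: Bystander: yellow jar, 56 mm diameter, 60 mm high. Origin at the centre of its underside.
Mind the look-alikes: they are no part of the job. Leave any pink or yellow look-alike of the shaft1 alone.

How it is judged:
By the outcome, as a careful person would: the job done as asked, in the order asked, and still so for the second after the job is handed in, with the robot touching nothing.
It also fails if it takes over 38 s, if anything falls off the work surface, if the arm or the gripper's body presses on something with over 40 N, if the wrist force passes 120 N, or if a joint passes its speed limit or range.

## Working session

There is one attempt and no reset: what is moved stays moved. The work goes in short steps, Python scripts to look and compute and a tool call to move; the robot and the scene stay as the last step left them, time stands still between calls to the robot, and variables do not carry over. Pictures are saved under pics/ and viewed, about 8 in all and at most 12, crops included, and the job is handed in when it is done.

Besides the shell and the picture viewer there is one more tool, called after "Emit:" as name(argument=value, ...), one argument or row to a line, values as JSON. step_arm: Moves the arm, as the interface text tells. Its arguments: {"type":"object","properties":{"steps":{"type":"array"},"claw":{"type":"number"}},"required":["steps"]}

```bash
mkdir -p pics; ls; cat > h.py <<'E'
import numpy as np, cv2
from scipy.spatial.transform import Rotation as R
from plant import *
def grab(n):
    s=state(); p,d=grab_frame(n); c=camera_params(n)
    if n=='wrist':
        T=np.eye(4); q=s['tool_rot']; T[:3,:3]=R.from_quat([q[1],q[2],q[3],q[0]]).as_matrix(); T[:3,3]=s['tool_pos']; E=T@np.array(c['T_tool_cam'])
    else: E=np.array(c['extrinsics'])
    return p,d,np.array(c['mtx']),E
def cloud(d,K,E):
    v,u=np.mgrid[:d.shape[0],:d.shape[1]]
    P=np.stack([(u-K[0,2])/K[0,0]*d,(v-K[1,2])/K[1,1]*d,d],-1)
    W=P@E[:3,:3].T+E[:3,3]; W[d==0]=np.nan; return W
def save(n,p): cv2.imwrite('pics/'+n+'.png',cv2.cvtColor(p,cv2.COLOR_RGB2BGR))
E
python3 - <<'E'
from h import *
s=state(); print(s)
for n in('top','side'):
    p,d,K,E=grab(n); save(n+'0',p); np.savez(n+'0.npz',p=p,d=d,K=K,E=E); print(n,K.round(1).tolist(),E.round(3).tolist())
    for l in('lane','crate','lever_ball','shaft0','casting0','cleaner'):
        print(l,[(np.round(b['box']).tolist(),round(b['p'],2)) for b in boxes_of(n,l)][:4])
a=np.vstack([cv2.imread('pics/top0.png')[:, :],]); 
E
```

```text
pics
{'time': 0.0, 'joint_pos': array([ 1.01100070e+00,  5.33723795e-02,  1.61429100e+00, -3.02015466e-05,
        1.47600636e+00, -1.19029761e-01]), 'joint_vel': array([ 9.85685947e-05, -7.29780217e-04, -1.40574004e-03,  8.80174056e-04,
       -2.80369391e-04,  4.29924381e-04]), 'joint_efforts': array([ 4.38031439e-04, -3.93690491e+01, -3.70175207e+01, -8.25811594e-05,
        7.19795848e-03,  1.47095068e-05]), 'tool_pos': array([0.26633521, 0.5647213 , 0.2300552 ]), 'tool_rot': array([-3.31590013e-04,  2.18601785e-01,  9.75813600e-01, -9.84294338e-04]), 'contact_force': array([-0.40531852, -0.46731448, -0.00511511]), 'ft_torque': array([0.00952201, 0.08414611, 0.05102916]), 'gripper_width': 0.9990348085797754}
top [[387.9, 0.0, 280.4], [0.0, 387.9, 218.4], [0.0, 0.0, 1.0]] [[0.017, -0.992, 0.124, 0.386], [-1.0, -0.016, 0.015, -0.036], [-0.013, -0.124, -0.992, 1.263], [0.0, 0.0, 0.0, 1.0]]
lane [([198.0, 156.0, 247.0, 96.0], 0.61)]
crate [([356.0, 160.0, 78.0, 63.0], 0.71), ([198.0, 160.0, 247.0, 93.0], 0.17)]
lever_ball [([221.0, 198.0, 204.0, 53.0], 0.89)]
shaft0 [([442.0, 192.0, 26.0, 24.0], 0.71), ([307.0, 262.0, 33.0, 20.0], 0.61), ([373.0, 168.0, 13.0, 17.0], 0.53), ([366.0, 194.0, 18.0, 20.0], 0.45)]
casting0 [([399.0, 193.0, 21.0, 24.0], 0.61)]
cleaner [([120.0, 170.0, 34.0, 26.0], 0.98)]
side [[414.9, 0.0, 278.3], [0.0, 414.9, 202.7], [0.0, 0.0, 1.0]] [[0.994, -0.063, 0.092, 0.402], [-0.111, -0.674, 0.73, -0.985], [0.016, -0.736, -0.677, 1.016], [0.0, 0.0, 0.0, 1.0]]
lane [([246.0, 156.0, 123.0, 192.0], 0.81)]
crate [([289.0, 222.0, 73.0, 85.0], 0.91)]
lever_ball [([214.0, 287.0, 26.0, 26.0], 0.27)]
shaft0 [([222.0, 249.0, 23.0, 26.0], 0.8), ([302.0, 232.0, 13.0, 20.0], 0.78), ([330.0, 236.0, 14.0, 17.0], 0.64), ([314.0, 366.0, 39.0, 45.0], 0.64)]
casting0 [([302.0, 269.0, 20.0, 11.0], 0.51)]
cleaner [([288.0, 114.0, 12.0, 38.0], 0.59)]
```

View pics/top0.png

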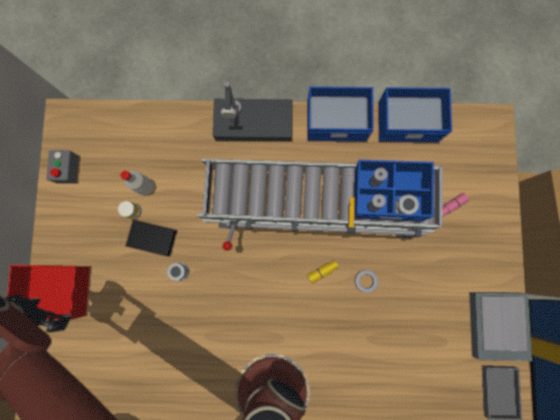

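View pics/side0.png

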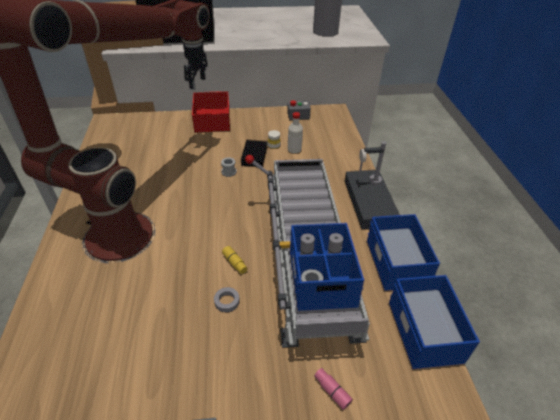

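The top picture shows the lane from (205,160) to (440,230). The crate is at its right, uphill end (395,190), the yellow stop arm is at (352,212) and the red knob at (228,245). Shafts stand in the crate at (380,176) and (378,202), with the casting at (408,204). The look-alikes are a yellow shaft at (323,271) and a pink one at (456,204). For the red knob, other red things are the bottle cap (127,175), a button (57,172) and the red tray (50,290).

```bash
python3 - <<'E'
from h import *
for n in('top','side'):
    z=np.load(n+'0.npz'); W=cloud(z['d'],z['K'],z['E']); p=z['p']; hsv=cv2.cvtColor(p,cv2.COLOR_RGB2HSV)
    x,y,h=W[...,0],W[...,1],W[...,2]
    red=((hsv[...,0]<8)|(hsv[...,0]>172))&(hsv[...,1]>150)&(hsv[...,2]>80)
    m=np.zeros_like(red)
    if n=='top': m[235:255,218:238]=1
    else: m[150:170,240:262]=1
    m&=red; print(n,'ball',m.sum(),np.nanmedian(W[m],0).round(4),np.nanmax(h[m]),np.nanmin(h[m]))
    blue=(hsv[...,0]>100)&(hsv[...,0]<130)&(hsv[...,1]>150)&(x>.4)&(x<.72)&(y<0.1)&(h>.17)&(h<.27)
    r=np.nan_to_num(W[blue]); 
    hs=np.percentile(r[:,2],95); top=r[(r[:,2]>hs-.02)]
    print('crate rim',cv2.minAreaRect(top[:,:2].astype(np.float32)),len(top),hs, np.polyfit(top[:,1],top[:,2],1))
    ye=(hsv[...,0]>20)&(hsv[...,0]<32)&(hsv[...,1]>180)&(h>.08)&(x>.4)
    if ye.sum(): print('arm',ye.sum(),np.nanmin(W[ye],0).round(3),np.nanmax(W[ye],0).round(3))
    ln=(x>.35)&(x<.75)&(y>-.5)&(y<.35)&(h>.06)&(h<.165)&(hsv[...,1]<60)
    r=W[ln]; print('lane',len(r),r.min(0).round(3),r.max(0).round(3)); print(cv2.minAreaRect(r[:,:2].astype(np.float32)))
    mid=ln.copy()
    if n=='top':
        for yy in np.arange(-.4,.26,.03):
            k=ln&(abs(y-yy)<.006); print(round(yy,2),x[k].min().round(3),x[k].max().round(3),np.percentile(h[k],50).round(4),h[k].max().round(4))
E
```

```text
top ball 62 [0.4416 0.1244 0.2009] 0.20581411127432236 0.1933232343714384
crate rim ((0.6013426184654236, -0.3267373740673065), (0.19897976517677307, 0.1491968333721161), 87.4609146118164) 780 0.23861125013604012 [-0.0308602   0.21835491]
arm 109 [ 0.505 -0.229  0.151] [ 0.587 -0.216  0.161]
lane 10296 [ 0.476 -0.486  0.06 ] [0.714 0.235 0.165]
((0.5845840573310852, -0.12620559334754944), (0.7185990214347839, 0.2353672981262207), 87.87613677978516)
-0.4 0.481 0.599 0.1343 0.1647
-0.37 0.484 0.595 0.136 0.1645
-0.34 0.486 0.529 0.1337 0.165
-0.31 0.487 0.602 0.1363 0.1629
-0.28 0.489 0.633 0.1276 0.1643
-0.25 0.489 0.533 0.1315 0.1596
-0.22 0.485 0.695 0.1158 0.1617
-0.19 0.491 0.699 0.1065 0.1544
-0.16 0.493 0.699 0.1108 0.1524
-0.13 0.494 0.699 0.1047 0.1502
-0.1 0.496 0.703 0.1052 0.1476
-0.07 0.492 0.702 0.1035 0.1522
-0.04 0.498 0.703 0.0989 0.1429
-0.01 0.498 0.706 0.1005 0.1403
0.02 0.5 0.706 0.093 0.1396
0.05 0.5 0.707 0.0974 0.1366
0.08 0.497 0.71 0.0879 0.1457
0.11 0.493 0.71 0.0941 0.1425
0.14 0.505 0.709 0.0765 0.1303
0.17 0.529 0.713 0.089 0.1052
0.2 0.533 0.712 0.1022 0.1167
0.23 0.535 0.711 0.0977 0.1028Traceback (most recent call last):
  File "<stdin>", line 21, in <module>
    return umr_minimum(a, axis, None, out, keepdims, initial, where)
ValueError: zero-size array to reduction operation minimum which has no identity
```

Emit:
step_arm(
  steps=[
    [0,0,0,8.4],
    [0,0,0,8.4],
    [0,0,0,8.4],
    [0,0,0,8.4],
    [0,0,0,8.4],
    [0,0,0,8.4],
    [0,0,0,8.4],
    [0,0,0,8.4],
  ],
  claw=0,
)

```text
time: 1.5
tool_pos: [0.2667, 0.5653, 0.2316]
tool_rot: [-0.0, 0.732, 0.681, 0.0]
contact_force: [-0.7, 0.2, 0.2]
gripper_width: 0.002
```

```bash
cat >> h.py <<'E'
Ld=np.array([.042,.9991]); Lx=np.array([.9991,-.042]); O=np.array([.615-.126*.042,-.126])
def lane(W): # world -> lane x,y and height above roller tops
    q=W[...,:2]-O; ly=q@Ld; return np.stack([q@Lx,ly,W[...,2]-(.105-.07*ly)],-1)
def rep(s=None):
    s=s or state(); q=s['tool_rot']; M=R.from_quat([q[1],q[2],q[3],q[0]]).as_matrix()
    print('t',round(s['time'],2),'tcp',s['tool_pos'].round(4),'lane',lane(s['tool_pos']).round(4),'yaw tool x',np.degrees(np.arctan2(M[1,0],M[0,0])).round(2),'zaxis',M[:,2].round(3),'F',s['contact_force'].round(1),'g',round(s['gripper_width'],2)); return s,M
def to(p): # mm in tool axes
    s,M=rep(); print('tool mm',((np.array(p)-s['tool_pos'])@M*1000).round(1))
E
python3 - <<'E'
from h import *
to([.458,.125,.23])
print(state()['joint_pos'].round(2))
z=np.load('top0.npz'); W=cloud(z['d'],z['K'],z['E']); L=lane(W)
np.set_printoptions(suppress=True)
for a in np.arange(.30,.375,.006):
    k=(abs(L[...,1]-a)<.003)&(abs(L[...,0])<.07); print(round(a,3),k.sum(),np.percentile(L[...,2][k],[5,50,95]).round(4))
z=np.load('side0.npz')
c=z['p'][130:230,200:350]; save('levercrop',cv2.resize(c,None,fx=5,fy=5,interpolation=cv2.INTER_CUBIC))
E
```

```text
t 1.5 tcp [0.2667 0.5653 0.2316] lane [-0.3717  0.6763  0.1739] yaw tool x 85.83 zaxis [ 0.  0. -1.] F [-0.7  0.2  0.2] g 0.0
tool mm [-425.2  222.8    1.5]
[ 1.01  0.05  1.61 -0.    1.48  1.08]
0.3 84 [0.0011 0.0045 0.0083]
0.306 75 [-0.0007  0.0026  0.0068]
0.312 67 [-0.0061 -0.0016  0.0019]
0.318 22 [-0.012  -0.0083 -0.0033]
0.324 18 [-0.0155  0.0128  0.0225]
0.33 227 [-0.0213  0.0174  0.0316]
0.336 161 [-0.0842  0.0274  0.0334]
0.342 33 [-0.0838  0.0274  0.0329]Traceback (most recent call last):
  File "<stdin>", line 7, in <module>
    return _quantile_unchecked(
        a, q, axis, out, overwrite_input, method, keepdims, weights)
    return _ureduce(a,
                    func=_quantile_ureduce_func,
    ...<5 lines>...
                    overwrite_input=overwrite_input,
                    method=method)
    r = func(a, **kwargs)
    result = _quantile(arr,
                       quantiles=q,
    ...<2 lines>...
                       out=out,
                       weights=wgt)
    slices_having_nans = np.isnan(arr[-1, ...])
                                  ~~~^^^^^^^^^
IndexError: index -1 is out of bounds for axis 0 with size 0
```

```bash
python3 - <<'E'
from h import *
z=np.load('side0.npz')
c=z['p'][130:230,200:350]; save('levercrop',cv2.resize(c,None,fx=5,fy=5,interpolation=cv2.INTER_CUBIC))
E
```

Emit:
step_arm(
  steps=[
    [-42,22,0,0],
    [-42,22,0,0],
    [-42,22,0,0],
    [-42,22,0,0],
    [-42,22,0,0],
    [-42,22,0,-1],
    [-42,22,0,-0.8],
    [-42,22,0,0],
  ],
)

```text
time: 2.3
tool_pos: [0.4226, 0.2114, 0.2318]
tool_rot: [0.0, 0.718, 0.696, 0.002]
contact_force: [0.6, -0.0, -0.8]
gripper_width: 0.005
```

View pics/levercrop.png

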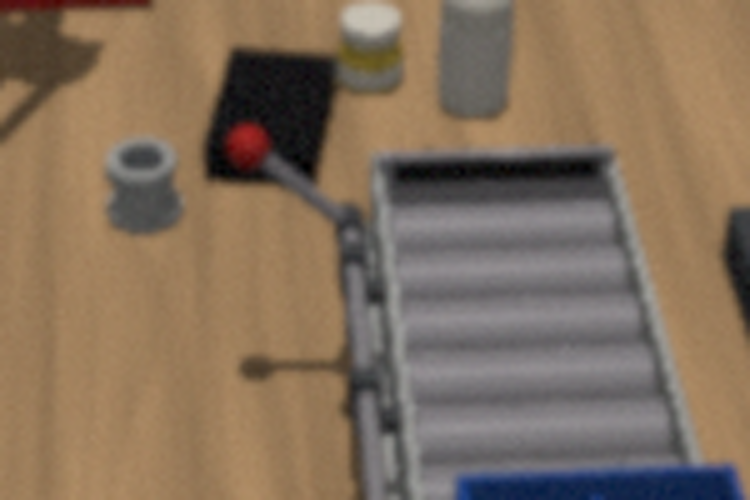

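```bash
python3 -c "
from h import *
to([.458,.125,.215]);print(state()['joint_pos'].round(2))"
```

```text
t 2.3 tcp [0.4226 0.2114 0.2318] lane [-0.2011  0.3292  0.1498] yaw tool x 88.22 zaxis [ 0.004  0.003 -1.   ] F [ 0.6 -0.  -0.8] g 0.01
tool mm [-85.3  38.   16.7]
[ 0.31 -0.33  1.96  0.    1.51  0.34]
```

The crop confirms the choice. The red knob is at crop (247,146), on the lever that joins the rod at (350,218) by the lane's low end. The sample casting is at (143,185), clear of it.

Emit:
step_arm(
  steps=[
    [-42,21,0,0],
    [-43,21,5,0],
    [0,0,10,0],
  ],
)

```text
time: 2.6
tool_pos: [0.4658, 0.117, 0.2194]
tool_rot: [0.003, 0.72, 0.693, 0.005]
contact_force: [0.3, 1.0, -0.0]
gripper_width: -0.004
```

```bash
python3 -c "
from h import *
to([.462,.125,.18])"
```

```text
t 2.6 tcp [0.4658 0.117  0.2194] lane [-0.154   0.2368  0.1309] yaw tool x 87.81 zaxis [ 0.011  0.002 -1.   ] F [ 0.3  1.  -0. ] g -0.0
tool mm [ 7.7 -4.5 39.3]
```

Emit:
step_arm(
  steps=[
    [7,-2,10,0],
    [1,0,15,0],
    [0,0,10,0],
  ],
)

```text
time: 2.9
tool_pos: [0.4645, 0.1264, 0.1825]
tool_rot: [0.003, 0.721, 0.693, 0.006]
contact_force: [1.0, 0.3, 1.7]
gripper_width: -0.001
```

```bash
python3 - <<'E'
from h import *
to([.462,.125,.12])
p,d,K,E=grab('side'); c=p[100:250,170:370]; save('s1',cv2.resize(c,None,fx=4,fy=4,interpolation=cv2.INTER_CUBIC))
E
```

```text
t 2.9 tcp [0.4645 0.1264 0.1825] lane [-0.1557  0.2461  0.0948] yaw tool x 87.75 zaxis [ 0.013  0.003 -1.   ] F [1.  0.3 1.7] g -0.0
tool mm [-1.8 -3.2 62.5]
```

View pics/s1.png

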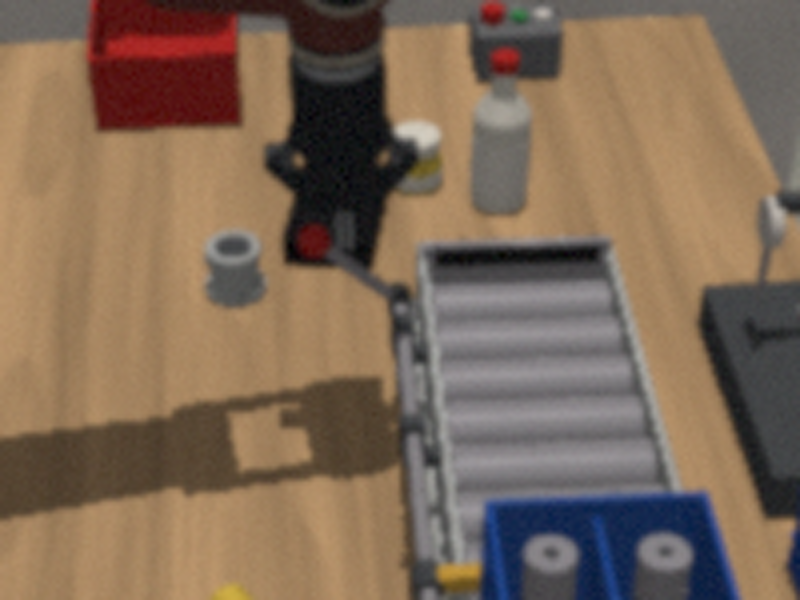

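Emit:
step_arm(
  steps=[
    [-1,-3,18,0],
    [0,-2,18,0],
    [0,-1,6,0],
    [0,0,0,0],
  ],
)

```text
time: 3.35
tool_pos: [0.4579, 0.1298, 0.1388]
tool_rot: [0.004, 0.718, 0.696, 0.005]
contact_force: [0.1, 0.3, 1.5]
gripper_width: -0.0
```

```bash
python3 - <<'E'
from h import *
to([.462,.125,.0875])
p,d,K,E=grab('side'); c=p[100:250,170:370]; save('s2',cv2.resize(c,None,fx=4,fy=4,interpolation=cv2.INTER_CUBIC))
E
```

```text
t 3.35 tcp [0.4579 0.1298 0.1388] lane [-0.1624  0.2492  0.0512] yaw tool x 88.28 zaxis [ 0.013  0.002 -1.   ] F [0.1 0.3 1.5] g -0.0
tool mm [-4.8  3.6 51.3]
```

View pics/s2.png

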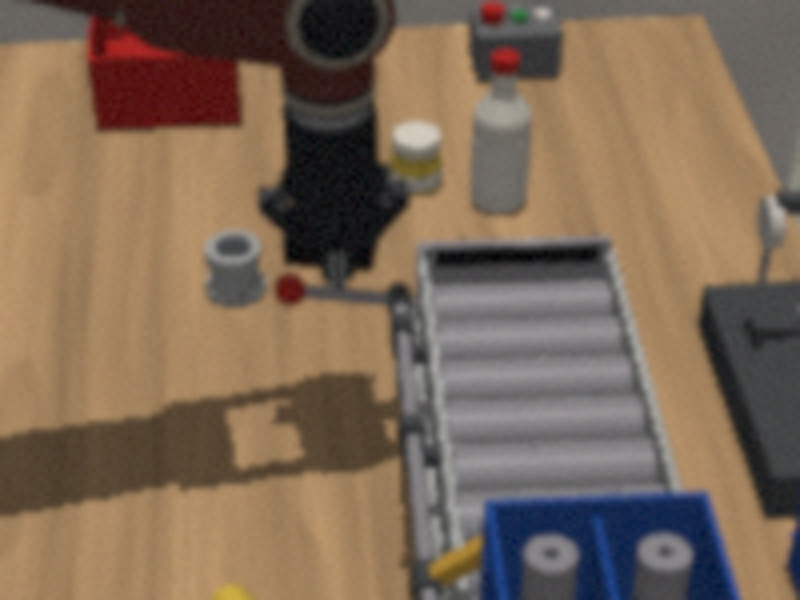

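Emit:
step_arm(
  steps=[
    [-2,2,26,0],
    [-2,1,26,0],
  ],
)

```text
time: 3.6
tool_pos: [0.4667, 0.1287, 0.0975]
tool_rot: [0.006, 0.717, 0.697, 0.011]
contact_force: [-56.3, -3.1, 140.5]
gripper_width: 0.0
```

Emit:
step_arm(
  steps=[
    [0,0,-42,0],
    [-20,38,-20,0],
    [-34,36,0,0],
    [-34,36,0,0],
    [-30,34,0,0],
  ],
)

```text
time: 4.1
tool_pos: [0.6101, 0.0105, 0.1724]
tool_rot: [0.008, 0.713, 0.701, 0.016]
contact_force: [0.4, -0.3, 0.4]
gripper_width: -0.004
```

```bash
cat >> h.py <<'E'
def crate():
    p,d,K,E=grab('top'); W=cloud(d,K,E); L=lane(W); hsv=cv2.cvtColor(p,cv2.COLOR_RGB2HSV)
    m=(hsv[...,0]>100)&(hsv[...,0]<130)&(hsv[...,1]>150)&(L[...,2]>.09)&(L[...,2]<.125)&(abs(L[...,0])<.085)
    y=L[...,1][m]; print('crate rim y 1%,99%',np.percentile(y,[0.5,1,99,99.5]).round(4),m.sum()); return p
E
python3 - <<'E'
from h import *
z=np.load('top0.npz'); grab0=grab
import h
h.grab=lambda n:(z['p'],z['d'],z['K'],z['E']); h.crate(); h.grab=grab0
s,M=rep(); p=crate(); save('t1',p)
rep()
E
```

```text
crate rim y 1%,99% [-0.2993 -0.2991 -0.1025 -0.1023] 1076
t 4.1 tcp [0.6101 0.0105 0.1724] lane [-0.0053  0.1364  0.077 ] yaw tool x 89.0 zaxis [ 0.033  0.011 -0.999] F [ 0.4 -0.3  0.4] g -0.0
crate rim y 1%,99% [-0.2422 -0.2421 -0.0459 -0.0458] 989
t 4.15 tcp [0.6143 0.0057 0.1725] lane [-0.0009  0.1318  0.0768] yaw tool x 88.79 zaxis [ 0.037  0.008 -0.999] F [-1.  -4.1  0.7] g 0.0
```

Emit:
step_arm(
  steps=[
    [0,0,9,0],
  ],
)

```text
time: 4.25
tool_pos: [0.617, 0.0045, 0.165]
tool_rot: [0.011, 0.715, 0.699, 0.017]
contact_force: [-0.3, 0.0, -0.2]
gripper_width: 0.003
```

```bash
python3 - <<'E'
from h import *
rep(); p=crate(); save('t2',p); rep()
E
```

```text
t 4.25 tcp [0.617  0.0045 0.165 ] lane [0.0018 0.1307 0.0692] yaw tool x 88.68 zaxis [ 0.04   0.008 -0.999] F [-0.3  0.  -0.2] g 0.0
crate rim y 1%,99% [-0.2153 -0.215  -0.019  -0.0186] 933
t 4.3 tcp [0.6155 0.0047 0.1623] lane [0.0003 0.1309 0.0665] yaw tool x 88.7 zaxis [ 0.037  0.008 -0.999] F [-0.9 -0.2 -1.8] g 0.0
```

Emit:
step_arm(
  steps=[
    [0,0,0,0],
    [0,0,0,0],
    [0,0,0,0],
    [0,0,0,0],
  ],
)

```text
time: 4.7
tool_pos: [0.6122, 0.0084, 0.1606]
tool_rot: [0.008, 0.714, 0.7, 0.015]
contact_force: [0.9, -0.6, 0.2]
gripper_width: 0.003
```

```bash
python3 - <<'E'
from h import *
rep(); p=crate(); save('t3',p); rep()
E
```

```text
t 4.7 tcp [0.6122 0.0084 0.1606] lane [-0.0032  0.1344  0.0651] yaw tool x 88.92 zaxis [ 0.033  0.009 -0.999] F [ 0.9 -0.6  0.2] g 0.0
crate rim y 1%,99% [-0.1184 -0.1182  0.0739  0.0744] 774
t 4.75 tcp [0.6122 0.0084 0.1607] lane [-0.0031  0.1344  0.0651] yaw tool x 88.92 zaxis [ 0.033  0.01  -0.999] F [-0.2  0.4 -0.5] g -0.0
```

Emit:
step_arm(
  steps=[
    [9,0,0.5,0],
    [14,0,1,0],
    [16,0,1,0],
    [16,0,1,0],
  ],
)

```text
time: 5.15
tool_pos: [0.6133, 0.0675, 0.1585]
tool_rot: [0.008, 0.714, 0.7, 0.016]
contact_force: [0.1, 0.2, 0.4]
gripper_width: 0.003
```

Emit:
step_arm(
  steps=[
    [14,0,1,0],
    [12,0,1,0],
  ],
)

```text
time: 5.35
tool_pos: [0.6138, 0.0977, 0.1567]
tool_rot: [0.008, 0.713, 0.7, 0.016]
contact_force: [0.3, 0.2, 0.1]
gripper_width: 0.001
```

Emit:
step_arm(
  steps=[
    [11,0,1,0],
  ],
)

```text
time: 5.45
tool_pos: [0.614, 0.1103, 0.1557]
tool_rot: [0.008, 0.713, 0.701, 0.016]
contact_force: [0.4, 0.2, -0.4]
gripper_width: -0.002
```

Emit:
step_arm(
  steps=[
    [9,0,1,0],
    [7,0,0.5,0],
  ],
)

```text
time: 5.65
tool_pos: [0.6143, 0.1286, 0.1542]
tool_rot: [0.008, 0.713, 0.701, 0.016]
contact_force: [-0.4, 1.0, 0.3]
gripper_width: 0.002
```

Emit:
step_arm(
  steps=[
    [5,0,0.5,0],
    [3,0,0,0],
    [1,0,0,0],
    [0,0,0,0],
  ],
)

```text
time: 6.05
tool_pos: [0.6145, 0.1387, 0.1535]
tool_rot: [0.008, 0.713, 0.701, 0.016]
contact_force: [0.8, 1.3, -0.0]
gripper_width: 0.0
```

```bash
python3 - <<'E'
from h import *
rep(); p=crate(); save('t4',p); p2=grab('side')[0]; save('s4',cv2.resize(p2[100:250,170:370],None,fx=4,fy=4,interpolation=cv2.INTER_CUBIC)); crate(); rep()
E
```

```text
t 6.05 tcp [0.6145 0.1387 0.1535] lane [-0.0064  0.2647  0.067 ] yaw tool x 89.08 zaxis [ 0.034  0.011 -0.999] F [ 0.8  1.3 -0. ] g 0.0
crate rim y 1%,99% [0.0496 0.0499 0.2243 0.2253] 695
crate rim y 1%,99% [0.0496 0.0498 0.2242 0.2255] 709
t 6.2 tcp [0.6145 0.1385 0.1535] lane [-0.0063  0.2645  0.0671] yaw tool x 89.07 zaxis [ 0.034  0.011 -0.999] F [-0.3  1.6  0.4] g 0.0
```

View pics/s4.png

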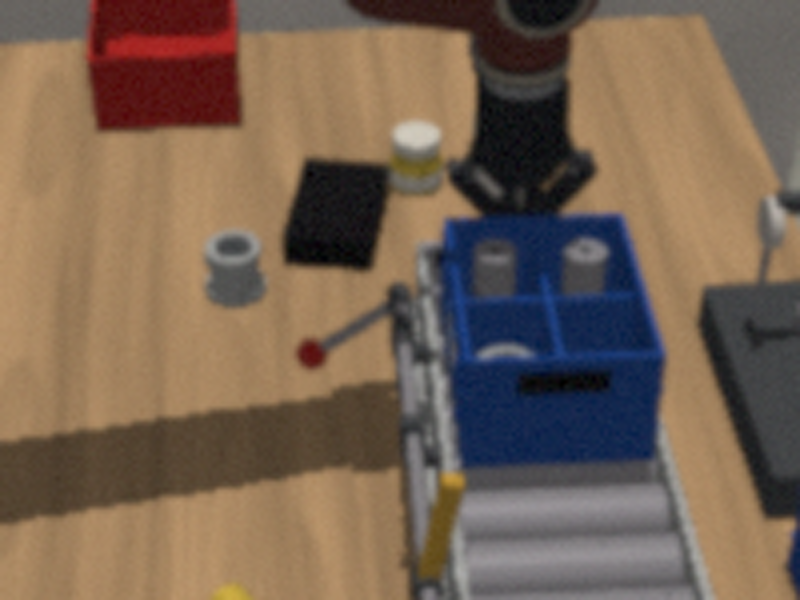

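The crate is at a standstill about 88 mm short of home. Both shafts are upright at (493,265) and (585,265), and the lever is fully down with its knob at (310,352). I'll hold here for over a second, then ease it down.

Emit:
step_arm(
  steps=[
    [0,0,0,0],
    [0,0,0,0],
    [0,0,0,0],
    [0,0,0,0],
    [0,0,0,0],
    [0,0,0,0],
    [0,0,0,0],
    [0,0,0,0],
  ],
)

```text
time: 7.0
tool_pos: [0.6145, 0.1377, 0.1536]
tool_rot: [0.008, 0.713, 0.701, 0.016]
contact_force: [0.4, 1.8, -0.6]
gripper_width: 0.0
```

Emit:
step_arm(
  steps=[
    [0,0,0,0],
    [0,0,0,0],
    [0,0,0,0],
    [0,0,0,0],
    [0,0,0,0],
    [0,0,0,0],
    [0,0,0,0],
    [0,0,0,0],
  ],
)

```text
time: 7.8
tool_pos: [0.6145, 0.1378, 0.1536]
tool_rot: [0.008, 0.713, 0.701, 0.016]
contact_force: [0.2, 1.6, -0.1]
gripper_width: 0.001
```

```bash
python3 - <<'E'
from h import *
crate(); rep()
E
```

```text
crate rim y 1%,99% [0.0494 0.0495 0.2238 0.2248] 697
t 7.85 tcp [0.6145 0.1377 0.1536] lane [-0.0063  0.2637  0.067 ] yaw tool x 89.0 zaxis [ 0.034  0.011 -0.999] F [-0.2  0.7  0.4] g -0.0
```

Emit:
step_arm(
  steps=[
    [1,0,0,0],
    [2,0,0,0],
    [3,0,0,0],
    [4,0,0.3,0],
    [4,0,0.3,0],
    [4,0,0.3,0],
    [4,0,0.3,0],
    [4,0,0.3,0],
  ],
)

```text
time: 8.65
tool_pos: [0.6152, 0.1656, 0.1522]
tool_rot: [0.008, 0.713, 0.701, 0.016]
contact_force: [0.6, 0.8, -0.3]
gripper_width: -0.002
```

Emit:
step_arm(
  steps=[
    [4,0,0.3,0],
    [4,0,0.3,0],
    [4,0,0.3,0],
    [4,0,0.3,0],
    [4,0,0.3,0],
    [4,0,0.3,0],
    [3,0,0.3,0],
    [2,0,0,0],
  ],
)

```text
time: 9.45
tool_pos: [0.6158, 0.1977, 0.1502]
tool_rot: [0.008, 0.713, 0.701, 0.016]
contact_force: [0.8, 0.9, -0.7]
gripper_width: -0.001
```

```bash
python3 - <<'E'
from h import *
crate(); rep()
E
```

```text
crate rim y 1%,99% [0.1066 0.1069 0.3016 0.3026] 792
t 9.5 tcp [0.6158 0.1981 0.1502] lane [-0.0075  0.324   0.0679] yaw tool x 89.03 zaxis [ 0.035  0.011 -0.999] F [ 0.5  2.7 -0.1] g -0.0
```

Emit:
step_arm(
  steps=[
    [2,0,0,0],
    [3,0,0.3,0],
    [3,0,0.3,0],
    [3,0,0.3,0],
    [3,0,0.3,0],
    [3,0,0,0],
    [3,0,0,0],
    [3,0,0,0],
  ],
)

```text
time: 10.3
tool_pos: [0.6163, 0.2225, 0.1492]
tool_rot: [0.008, 0.713, 0.701, 0.016]
contact_force: [0.0, 0.6, -0.3]
gripper_width: 0.001
```

Emit:
step_arm(
  steps=[
    [3,0,0,0],
    [3,0,0,0],
    [3,0,0,0],
    [3,0,0,0],
    [3,0,0,0],
    [3,0,0,0],
    [2,0,0,0],
    [0,0,0,0],
  ],
)

```text
time: 11.1
tool_pos: [0.6166, 0.2443, 0.1494]
tool_rot: [0.008, 0.713, 0.701, 0.016]
contact_force: [-0.3, -0.6, 0.2]
gripper_width: -0.003
```

```bash
python3 - <<'E'
from h import *
rep(); p=crate(); save('t5',p); p2=grab('side')[0]; save('s5',cv2.resize(p2[100:250,170:370],None,fx=4,fy=4,interpolation=cv2.INTER_CUBIC)); crate()
E
```

```text
t 11.1 tcp [0.6166 0.2443 0.1494] lane [-0.0087  0.3703  0.0703] yaw tool x 89.02 zaxis [ 0.034  0.01  -0.999] F [-0.3 -0.6  0.2] g -0.0
crate rim y 1%,99% [0.1348 0.1352 0.3324 0.3329] 965
crate rim y 1%,99% [0.1348 0.135  0.3322 0.333 ] 965
```

View pics/s5.png

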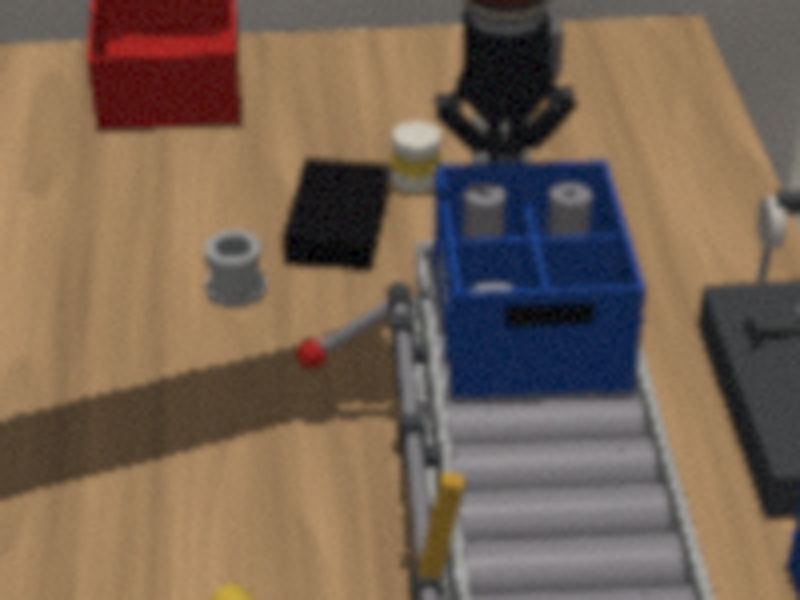

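The crate is home, with its rim at lane y 0.333 and at rest. The shafts are upright at (484,212) and (570,212), and the hand is free with a gap of about 25 mm. I'll lift straight up.

Emit:
step_arm(
  steps=[
    [0,0,-15,0],
    [0,0,-30,0],
    [0,0,-40,0],
    [0,0,-40,0],
    [0,0,-20,0],
    [0,0,0,0],
    [0,0,0,0],
    [0,0,0,0],
  ],
)

```text
time: 12.05
tool_pos: [0.6108, 0.2413, 0.3041]
tool_rot: [0.009, 0.714, 0.7, 0.016]
contact_force: [-0.6, -0.6, 0.0]
gripper_width: 0.003
```

Emit:
step_arm(
  steps=[
    [0,-30,0,0],
    [0,-40,0,0],
    [0,-40,0,0],
    [0,-40,0,0],
    [0,-40,0,0],
    [0,-20,0,0],
    [0,0,0,0],
    [0,0,0,0],
  ],
)

```text
time: 12.85
tool_pos: [0.3888, 0.2428, 0.2791]
tool_rot: [0.003, 0.714, 0.7, 0.003]
contact_force: [0.1, 0.5, -0.4]
gripper_width: 0.002
```

```bash
python3 - <<'E'
from h import *
rep(); p=crate(); save('t6',p)
E
```

```text
t 12.85 tcp [0.3888 0.2428 0.2791] lane [-0.2362  0.3591  0.1992] yaw tool x 88.83 zaxis [ 0.009  0.001 -1.   ] F [ 0.1  0.5 -0.4] g 0.0
crate rim y 1%,99% [0.1349 0.1351 0.3324 0.3328] 965
```

View pics/t6.png

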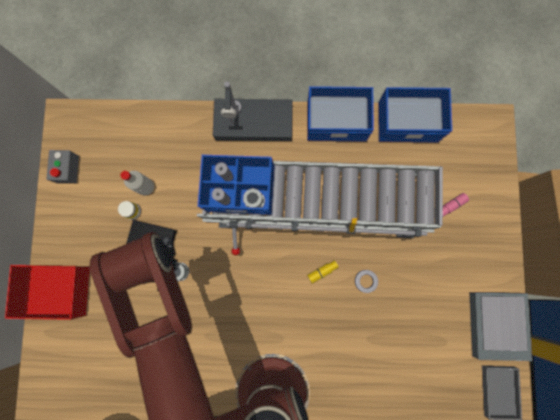

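The crate is at the end stop around (236,184). The shafts at (221,170) and (218,195) and the casting at (255,197) are all upright. The bystanders are where they were, and the arm is clear of everything.

```bash
python3 -c "
from plant import *
print(job_done())"
```

```text
the job is handed in; nothing more can be done
None
```

The crate is home and its parts are upright, but the lever push probably broke the 120 N wrist-force limit. I've handed the job in.

**Lever force:** the lever hit its stop sooner than I planned, because the tip met it about 20 mm below the axis instead of 30 mm. At t = 3.6 s the force reading was about 140 N downward and 56 N sideways. I should have pushed the last few millimetres in smaller steps.

**What I did:**
- **Release:** I pushed the lever all the way down with closed fingers, then moved the hand over the lane in front of the crate.
- **Catch:** the crate was running at about 0.22 m/s. I moved the hand with it and slowed down gradually. It stood still about 85 mm short of home from roughly 6.05 to 7.85 s, with 1–2 N on the hand.
- **Easing down:** I let it down at about 0.03–0.04 m/s until it rested against the end stop, then lifted the hand up and away.

**Last checks:**
- **Crate:** the front rim is at lane y = 0.333 m against about 0.334 m expected. It didn't move between pictures, including after the hand left.
- **Parts:** both shafts and the casting are upright in the last pictures.
- **Lever:** it is fully down, with the stop arm up.
- **Bystanders:** those I could see appear unmoved by eye. The arm partly hid the gauge case and the sample casting in the last picture, but both looked in place just before.
- **Arm:** it is touching nothing, and the job took about 12.9 s.

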